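Clamp a glued bread board in the screw press

ROBOT

A 6-joint arm with a two-finger parallel gripper is mounted at the origin on the work surface. World frame = base frame: x ahead of the robot, y to its left, z up, the work surface at z = 0. Lengths are in m, angles in rad, forces in N, time in s.
With the tool pointing down it reaches from about 0.325 to 0.875 m from the base axis. Payload 4.4 kg.
Tool frame: the origin (TCP) lies midway between the tips of the shut fingers; the grasp point (between the pads) lies 19 mm behind it; z points along the fingers, y is the line along which they close (so a half turn about z gives the same grasp; the last joint's range is limited). The gripper opens to 85 mm and grips with 20 to 120 N. Pads are 22 mm wide; open, the fingers measure 114 mm over their backs; the gripper's body (76 mm by 85 mm) begins 54 mm behind the grasp point. The pads swing forward as they close: fully open they stand 13 mm farther back than shut.
Start: joints at [1.125, 0.207, 1.542, -0, 1.393, -0.15], TCP at [0.167, 0.55, 0.231] pointing down, gripper open.
Joint ranges: [-2.73, 2.73], [-0.86, 2.22], [0.23, 2.46], [-1.11, 4.25], [0.08, 2.63], [-2.82, 2.82]. Speed limits (rad/s): [2.79, 2.79, 3.14, 3.14, 3.14, 3.14].

INTERFACE

Orientations are given as a rotation vector (axis times angle).
In Python, from cell import state, read_camera, sign_off gives the robot as it stands.
- The arm moves only by the shell command python3 -m jog 'ROWS' [FORCE]. ROWS is JSON, a list that holds one entry, the list of rows, each a list of 7 numbers: the turn, a rotation vector about the tool's x, y, z in degrees, then the shift along the tool's x, y, z in cm, then the finger opening in cm, from 0 to 8.54. In form: [[[ax, ay, az, tx, ty, tz, grip], ...]]. A call has 1 to 20 rows; each row shifts and turns the commanded pose from where the row before left it, along the tool's axes as they then stand; what a row does not reach is not made up. A row lasts 1/10 s, in which the tool goes at most 50 mm and 8.59 degrees, less where a joint would pass 70% of its speed; a pose out of reach is approached as far as the arm can. A call with a gripper value outside its range is refused whole. The fingers move at their own pace and stop on an object; FORCE is the grip in N (left out, the last holds). Time passes only in rows, so rows that do not move let the fingers close. It gives the time, the measured TCP pose, the force, the opening and the grip force at its end, in the units of the state.
- state(): the state, without advancing time (a new reading comes with each control period).
- read_camera(name): name is "scene" or "side" or "wrist"; returns a dict with "image" (400x640x3 uint8, red, green, blue), "range_z" (400x640 float32, m along the optical axis (not along the pixel's ray), 0 where there is no reading), "fx", "fy", "cx", "cy" (pixels), "position" and "attitude" of the camera in the world; the wrist camera has in their place "hand_eye" (4x4, takes a point from camera to tool coordinates, whose origin is the TCP and whose axes are the flange's). Camera axes: x right, y up, looking along -z (the intrinsics and any distortion apply to the point x, -y, -z); pixel columns grow to the right and rows downward; lengths in m; the calibration is good to about 2 mm. A picture is of the moment at which its call begins: read the wrist's pose just before it.
- sign_off(): hands the job in; it is judged then, once.
The state is a dict: "time": time; "q": joint angles; "dq": joint speeds; "effort": joint torques, N m; "tool_pos": TCP position; "ee_rot": TCP orientation; "contact_force": force on the tool from outside, world axes, zero at the start; "ft_torque": the same for the moment, N m; "gripper_width": finger opening in m; "grasp_force": force on a finger pad.
Only numpy, scipy, OpenCV 4.12 (cv2) and the standard library are available. Lean on these libraries where they do the work, as an engineer would, in place of code of your own. Each camera call takes 0.05 s, during which the arm holds its last target. There are 200 camera calls.

TASK

The freshly glued bread board is only part-way into the screw press: push it in along the bed, square and centred, until its broad end rests against the stop. Then screw the wooden knob down (clockwise from above, about two turns, regripping as needed) until it comes to its stop and the sprung shoe presses the board firmly, and let go. Leave the bowl, the hoop and the crate where they are.

Things in the scene. Friction and masses are not known exactly. Their poses are not given: they have to be found in the camera images.
- press: fixed C-shaped screw press. Origin: on the table straight below the screw axis; x points from its open mouth (robot side) to its closed back, z up. Plywood bed 350 mm long (x -245 to +105 mm), 130 mm wide, top 25 mm above the table. A steel post at the back carries a steel arm 44 mm wide over the bed (x -30 to +104, z 120 to 152 mm), through which the screw runs.
- stop_mid (a point): middle of the front face of the stop: a wooden batten 120 mm wide and 30 mm high, standing across the bed at the back of the press; its front face lies at press x = +25 mm. The point is 15 mm above the bed.
- board_mid (a point): loose paddle-shaped bread board lying flat on the bed, 200 mm long, 22 mm thick, about 0.3 kg. Point: its centre, half-way along and half-way up; x points along it to the broad end. Broad part 120 x 100 mm (x -20 to +100), handle 30 mm wide (x -100 to -20) pointing out of the press to the robot. Home and centred, the point is at press x = -75 mm, y = 0.
- knob_mid (a point): upright round fluted wooden knob on top of the screw, 52 mm diameter, 45 mm tall; point on its axis, half-way up. Fully up it is 211 mm above the table; it sinks 10 mm per turn, to 190 mm at its stop. Below it always 9 mm or more are free above a 42 mm wide collar, 15 mm above the arm. It turns stiffly (about 0.1 to 0.2 N m) and stays where it is left.
- knob (a joint): turn of the knob in rad, growing clockwise seen from above (screwing down); 0 is fully up, 13.2 the firm stop at the bottom. It starts between 0.8 and 3.2.
- shoe_face (a point): centre of the underside of the round wooden pressing shoe (44 mm diameter), on the screw axis below the arm. It does not turn; 64 mm above the table when the screw is fully up, and it sinks 10 mm per turn. It meets the 22 mm board after 17 mm (knob at 10.7 rad).
- shoe (a joint): how far the shoe's spring is pressed in, in m: 0 free, about 0.004 with the knob at its stop on the board; the spring gives 9 N per mm.
- bowl: bystander: wooden bowl, 120 mm wide, 50 mm high; origin under its centre
- hoop: bystander: bentwood hoop lying flat, 170 mm wide, 65 mm high; origin under its centre
- crate: bystander: open wooden box 160 x 110 x 60 mm; origin under its centre
Not all that is in view belongs to the job. Of the things shaped like the part that bears board_mid, the wooden one is meant.

How it is judged:
On the way, in this order (a step that is already met when the one before it is completed fails the run):
1. the board rests against the stop (within 7 mm), centred within 12 mm and square within 0.1 rad, while the shoe is still off it (x of board_mid in the frame of press above -0.082 m and y of board_mid in the frame of press between -0.012 and 0.012 m and angle between the x axis of board_mid and the x axis of press, either way round below 0.1 rad and value of joint shoe below 0.0005 m), for 0.2 s.
2. the shoe presses the board firmly: its spring is pressed in by more than 2.5 mm (value of joint shoe above 0.0025 m), for 0.2 s.
At the end, for the whole second after the job is handed in: the board lies flat on the bed within 7 mm of the stop, within 12 mm of centred and 0.1 rad of square, the knob is within 1 rad of its stop and has stopped turning, and the shoe's spring is pressed in by more than 2.5 mm on the board (value of joint shoe above 0.0025 m and value of joint knob above 12.2 rad and x of board_mid in the frame of press above -0.082 m and y of board_mid in the frame of press between -0.012 and 0.012 m and angle between the x axis of board_mid and the x axis of press, either way round below 0.1 rad and angle between board_mid's own z axis and vertical below 0.05 rad and z of board_mid in the frame of press below 0.04 m and velocity of joint knob below 0.1 rad/s); the robot touches nothing.
It fails at once if the bowl, hoop or crate is shifted by more than 30 mm (distance of any of bowl, hoop, crate from where it was at the start of the episode above 0.03 m).
It also fails if it takes over 72 s, if anything falls off the work surface, if the arm or the gripper's body presses on something with over 40 N, if the wrist force passes 120 N, or if a joint passes its speed limit or range.

## Working session

There is one attempt and no reset: what is moved stays moved. The work goes in short steps, Python scripts to look and compute and a shell command to move; the robot and the scene stay as the last step left them, time stands still between calls to the robot, and variables do not carry over. Pictures are saved under pics/ and viewed, at most 10 in all, crops included, and the job is handed in when it is done.

```bash
ls; mkdir -p pics; cat > h.py <<'E'
import numpy as np, cv2
from scipy.spatial.transform import Rotation as R
from cell import state, read_camera, sign_off
def cam(name):
    s=state(); c=read_camera(name)
    if 'hand_eye' in c:
        T=np.eye(4);T[:3,:3]=R.from_rotvec(s['ee_rot']).as_matrix();T[:3,3]=s['tool_pos'];c['M']=T@np.array(c['hand_eye'])
    else:
        a=np.array(c['attitude'],float);M=np.eye(4)
        M[:3,:3]=a if a.shape==(3,3) else R.from_rotvec(a).as_matrix() if a.size==3 else R.from_quat(a).as_matrix()
        M[:3,3]=c['position'];c['M']=M
    return c
def cloud(c):
    z=c['range_z'];v,u=np.mgrid[:z.shape[0],:z.shape[1]]
    P=np.stack([(u-c['cx'])/c['fx']*z,-(v-c['cy'])/c['fy']*z,-z],-1)
    P=P@c['M'][:3,:3].T+c['M'][:3,3]; P[z==0]=np.nan; return P
def save(img,fn): cv2.imwrite('pics/'+fn,img[...,::-1])
E
python3 - <<'E'
from h import *
print(state())
for n in ('scene','side'):
    c=cam(n);save(c['image'],n+'.png');np.save(n+'_P.npy',cloud(c));np.save(n+'_I.npy',c['image']);print({k:v for k,v in c.items() if k not in('image','range_z','M')})
E
```

```text
pics
{'time': 0.0, 'q': array([ 1.12548153e+00,  2.07445564e-01,  1.54297584e+00,  8.11945371e-06,
        1.39350143e+00, -1.50496711e-01]), 'dq': array([ 3.79276771e-04,  1.44734427e-03,  4.78094136e-04,  6.42976299e-04,
       -7.02625944e-04, -1.64641485e-05]), 'effort': array([ 1.11515939e-03, -3.83035612e+01, -2.91597766e+01, -2.70150741e-05,
        1.03434143e-02,  1.83496930e-06]), 'tool_pos': array([0.16674768, 0.54948938, 0.23010087]), 'ee_rot': array([-0.46132422, -3.10683557,  0.00349456]), 'contact_force': array([-0.63908211,  0.15580909, -0.05215936]), 'ft_torque': array([0.01644736, 0.02224382, 0.00668734]), 'grasp_force': 0.0, 'gripper_width': 0.08529637128716239}
{'fx': 488.32814655040477, 'fy': 488.32814655040477, 'cx': 312.2784868644074, 'cy': 200.23300877878077, 'position': array([ 1.27348336, -0.69236746,  1.15349385]), 'attitude': array([0.73950356, 0.34074237, 0.78959948])}
{'fx': 397.62382951728944, 'fy': 397.62382951728944, 'cx': 318.5534940227636, 'cy': 198.8070682444898, 'position': array([ 1.15125636e-04, -6.70335668e-01,  1.14858028e+00]), 'attitude': array([ 0.66910047, -0.22449613, -0.66575042])}
```

View pics/scene.png

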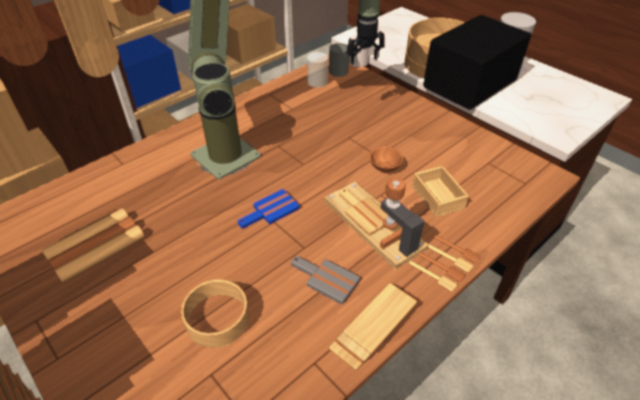

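View pics/side.png

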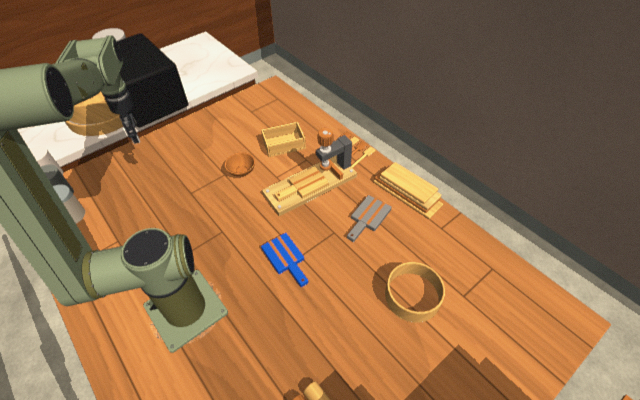

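The scene view shows the bed and press (375,220), knob (395,188), bowl (387,158), crate (440,190) and hoop (214,310). There are three paddle shapes: blue (270,208), grey (327,278) and a wooden one on the press bed (362,208). The wooden one on the bed fits the description, so I'll confirm it in one enlarged crop.

```bash
python3 - <<'E'
from h import *
I=np.load('side_I.npy')[115:225,250:370];a=cv2.resize(I,None,fx=5,fy=5,interpolation=cv2.INTER_CUBIC);save(a,'c1.png')
for n in('side','scene'):
    P=np.load(n+'_P.npy'); ok=np.isfinite(P[...,2])
    m=ok&(P[...,2]>0.19)&(P[...,2]<0.24)&(P[...,0]>.4)&(P[...,0]<.9)&(abs(P[...,1])<.5)
    v,u=np.where(m);print(n,'knob top-ish',P[m].min(0),P[m].max(0),u.min(),u.max(),v.min(),v.max())
    m=ok&(P[...,2]>0.14)&(P[...,2]<0.16)&(P[...,0]>.4)&(P[...,0]<.95)&(abs(P[...,1])<.5)
    r=cv2.minAreaRect(P[m][:,:2].astype('f')*1000);print('arm top',r,m.sum())
    m=ok&(P[...,2]>0.02)&(P[...,2]<0.03)&(P[...,0]>.4)&(P[...,0]<.95)&(P[...,1]>-.1)&(P[...,1]<.35)
    m=m.astype('u1');nl,L,st,_=cv2.connectedComponentsWithStats(m)
    for i in range(1,nl):
        if st[i,4]>60: print('bed z', st[i], cv2.minAreaRect(P[L==i][:,:2].astype('f')*1000))
    m=ok&(P[...,2]>0.042)&(P[...,2]<0.052)&(P[...,0]>.4)&(P[...,0]<.95)&(P[...,1]>-.1)&(P[...,1]<.35)
    m=m.astype('u1');nl,L,st,_=cv2.connectedComponentsWithStats(m)
    for i in range(1,nl):
        if st[i,4]>40: print('board z', st[i], cv2.minAreaRect(P[L==i][:,:2].astype('f')*1000))
E
```

```text
side knob top-ish [0.65053166 0.11181118 0.19011121] [0.70660521 0.16565547 0.23815559] 317 332 128 146
arm top ((714.69873046875, 137.68112182617188), (54.29960632324219, 137.5442657470703), 82.64695739746094) 352
bed z [ 262  155   95   58 1024] ((608.2750244140625, 149.80487060546875), (136.93568420410156, 349.3106689453125), 83.7861328125)
bed z [374 175  23  18  62] ((815.8685913085938, -45.749637603759766), (17.59168243408203, 106.65746307373047), 0.22776728868484497)
bed z [351 195  31  25 314] ((683.3982543945312, -79.94512176513672), (124.21403503417969, 55.977989196777344), 10.136383056640625)
board z [275 166  54  33 728] ((556.7783203125, 144.28875732421875), (104.62945556640625, 201.33274841308594), 83.30328369140625)
board z [380 175  19  13  45] ((818.7197875976562, -58.37922668457031), (14.230358123779297, 82.11460876464844), 6.3283562660217285)
scene knob top-ish [0.65487532 0.11183269 0.19063794] [0.70743502 0.16647924 0.23561965] 385 405 178 200
arm top ((717.0370483398438, 133.52407836914062), (52.87397766113281, 136.6345977783203), 86.58763885498047) 600
bed z [ 
[... 338 characters left out ...]
4297, 57.562095642089844), 12.513195991516113)
board z [370 156  20  14  45] ((452.12786865234375, 336.2197265625), (25.380903244018555, 88.8235092163086), 89.23208618164062)
board z [340 188  48  46 918] ((557.9160766601562, 142.83348083496094), (102.54261779785156, 200.31002807617188), 83.79727172851562)
board z [426 192  20  17  48] ((695.7077026367188, 344.0267333984375), (27.322431564331055, 75.57125091552734), 72.21735382080078)
board z [380 230  21  17  56] ((711.0375366210938, 114.01795959472656), (77.47122192382812, 16.24305534362793), 84.00322723388672)
board z [399 245  21   9  49] ((774.9676513671875, 121.0625228881836), (58.63811492919922, 28.931541442871094), 46.13753890991211)
```

View pics/c1.png

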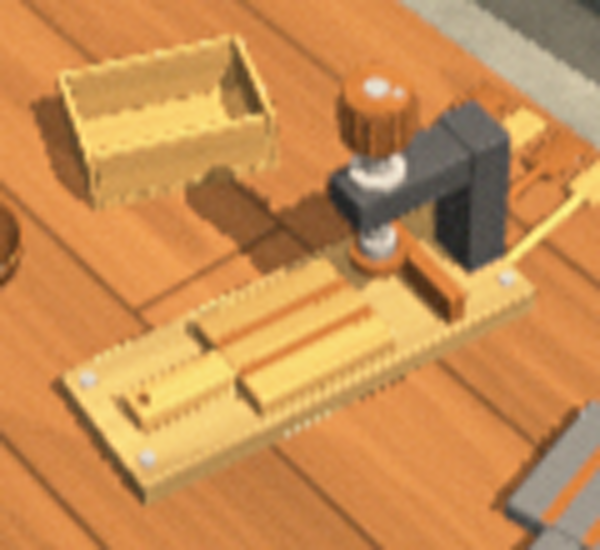

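The crop confirms it: the wooden board lies on the bed, handle toward the robot. Next I work out the move to above the handle.

```bash
cat >> h.py <<'E'
YAW=np.deg2rad(-6.3)
def delta(pos,yaw_y=None):
    """yaw_y: world angle (rad) wanted for tool y axis (mod pi), tool down. Prints shift in present tool axes (cm) and az (deg)."""
    s=state();Rm=R.from_rotvec(s['ee_rot']).as_matrix()
    d=Rm.T@(np.array(pos)-s['tool_pos'])*100
    print('t',round(s['time'],2),'pos',s['tool_pos'].round(4),'tool y ang',np.rad2deg(np.arctan2(Rm[1,1],Rm[0,1])).round(2),'zaxis',Rm[:,2].round(4),'q6',s['q'][5].round(3),'F',s['contact_force'].round(1))
    if yaw_y is not None:
        a=np.arctan2(Rm[1,1],Rm[0,1])-yaw_y; a=(a+np.pi/2)%np.pi-np.pi/2
        print('az',np.rad2deg(a).round(2), 'wanted shift after turn', (R.from_rotvec([0,0,-a]).as_matrix()@d).round(2))
    print('shift now',d.round(2))
E
python3 -c "
from h import *
delta([.45,.155,.22],YAW+np.pi/2)"
```

```text
t 0.1 pos [0.1668 0.5495 0.2302] tool y ang 73.11 zaxis [-9.0e-04 -1.9e-03 -1.0e+00] q6 -0.15 F [ 0.4 -0.3  0.3]
az -10.59 wanted shift after turn [-32.48 -36.11   1.07]
shift now [-38.56 -29.52   1.07]
```

```bash
python3 -m jog '[[[0,0,-5.3,0,0,0,8.5],[0,0,-5.3,0,0,0,8.5],[0,0,0,-2.71,-3.01,0.05,8.5],[0,0,0,-2.71,-3.01,0.05,8.5],[0,0,0,-2.71,-3.01,0.05,8.5],[0,0,0,-2.71,-3.01,0.05,8.5],[0,0,0,-2.71,-3.01,0.05,8.5],[0,0,0,-2.71,-3.01,0.05,8.5],[0,0,0,-2.71,-3.01,0.05,8.5],[0,0,0,-2.71,-3.01,0.05,8.5],[0,0,0,-2.71,-3.01,0.05,8.5],[0,0,0,-2.71,-3.01,0.05,8.5],[0,0,0,-2.71,-3.01,0.05,8.5],[0,0,0,-2.71,-3.01,0.05,8.5],[0,0,0,0,0,0,8.5],[0,0,0,0,0,0,8.5]]]' 60
python3 - <<'E'
from h import *
c=cam('wrist');save(c['image'],'w1.png');P=cloud(c);np.save('w1_P.npy',P)
delta([.48,.152,.12],YAW+np.pi/2)
for lo,hi in((.02,.03),(.042,.052)):
    m=(P[...,2]>lo)&(P[...,2]<hi)&(P[...,0]>.35)&(P[...,0]<.67)
    nl,L,st,_=cv2.connectedComponentsWithStats(m.astype('u1'))
    for i in range(1,nl):
        if st[i,4]>500: print(lo,st[i],cv2.minAreaRect(P[L==i][:,:2].astype('f')*1000), np.median(P[L==i][:,2]))
E
```

```text
time: 1.7
tool_pos: [0.4506, 0.1549, 0.2248]
ee_rot: [-0.176, -3.135, -0.0]
contact_force: [0.2, -0.1, 0.7]
gripper_width: 0.0848
grasp_force: 0.0
t 1.75 pos [0.4501 0.1557 0.2247] tool y ang 83.68 zaxis [-1.6e-03  4.0e-04 -1.0e+00] q6 -1.31 F [-0.5 -0.4  0.1]
az -0.02 wanted shift after turn [-3.03 -0.04 10.47]
shift now [-3.03 -0.04 10.47]
0.02 [  73   96  125   49 4464] ((374.3922119140625, -40.445762634277344), (131.194091796875, 48.77244567871094), 89.99079132080078) 0.022143000050323464
0.02 [ 494  106   86   87 2106] ((447.70318603515625, 386.96514892578125), (87.2562026977539, 93.27631378173828), 71.71553802490234) 0.025181596225621355
0.02 [ 277  161  117  181 9745] ((553.2550048828125, 155.53594970703125), (130.3360595703125, 237.06036376953125), 83.67162322998047) 0.025161903711913014
0.02 [ 94 279  39  36 674] ((578.137939453125, -129.99168395996094), (51.796897888183594, 29.63409423828125), 17.256765365600586) 0.021963371933893444
0.042 [ 487   92  120  116 3248] ((446.7574157714844, 383.3602600097656), (118.69819641113281, 117.84938049316406), 70.63059997558594) 0.049143108424208715
0.042 [ 283  186   88  158 9260] ((555.7230834960938, 145.2162322998047), (100.06708526611328, 197.85960388183594), 83.46240234375) 0.04715054056355683
0.042 [508 264 115  48 566] ((597.5814819335938, 415.12799072265625), (54.938636779785156, 125.64608001708984), 8.856209754943848) 0.04726806732151559
```

View pics/w1.png

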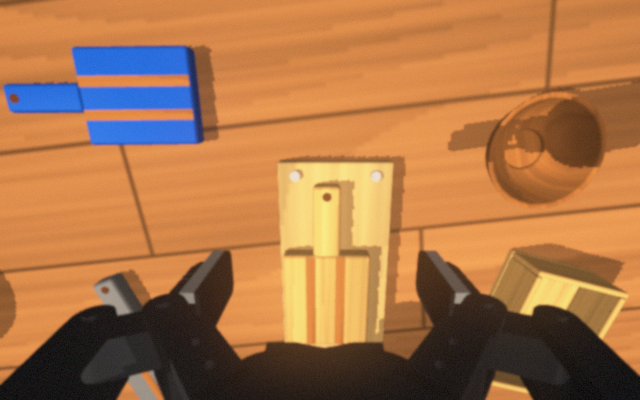

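The wrist view shows the board handle at (327,215), parallel to the bed and about 10 mm to the right of its centre line. The bowl is at (547,147) and the crate at (570,300), both clear. I'll descend to the handle and grip it.

```bash
python3 -m jog '[[[0,0,0,-1.14,0.04,0,8.5],[0,0,0,-1.14,0.04,0,8.5],[0,0,0,-1.14,0.04,0,8.5],[0,0,0,0,0,3,8.5],[0,0,0,0,0,3,8.5],[0,0,0,0,0,3,8.5],[0,0,0,0,0,3,8.5],[0,0,0,0,0,3,8.5],[0,0,0,0,0,2.5,6.5],[0,0,0,0,0,1.5,6.5],[0,0,0,0,0,0.7,6.5],[0,0,0,0,0,0,6],[0,0,0,0,0,0,3],[0,0,0,0,0,0,2],[0,0,0,0,0,0,2],[0,0,0,0,0,0,2],[0,0,0,0,0,0,2]]]' 30
python3 -c "
from h import *
delta([.532,.158,.028],YAW+np.pi/2)"
```

```text
time: 3.45
tool_pos: [0.4863, 0.1532, 0.0296]
ee_rot: [0.172, 3.134, 0.001]
contact_force: [0.4, 0.2, 6.3]
gripper_width: 0.0291
grasp_force: 31.3
t 3.45 pos [0.4863 0.1532 0.0296] tool y ang 83.7 zaxis [ 3.1e-03  5.0e-04 -1.0e+00] q6 -1.326 F [0.4 0.2 6.3]
az -0.0 wanted shift after turn [-4.49  0.98  0.18]
shift now [-4.49  0.98  0.18]
```

```bash
python3 -m jog '[[[0,0,0,0,0.32,-0.05,2],[0,0,0,0,0.33,0,2],[0,0,0,0,0.32,0,2],[0,0,0,-0.8,0,0,2],[0,0,0,-0.9,0,0,2],[0,0,0,-0.9,0,0,2],[0,0,0,-0.8,0,0,2],[0,0,0,-0.6,0,0,2],[0,0,0,-0.3,0,0,2],[0,0,0,0,0,0,2]]]'
python3 -m jog '[[[0,0,0,-0.15,0,0,2],[0,0,0,-0.15,0,0,2],[0,0,0,-0.1,0,0,2],[0,0,0,0,0,0,2]]]'
```

```text
time: 4.45
tool_pos: [0.5268, 0.1586, 0.0295]
ee_rot: [-0.172, -3.132, -0.0]
contact_force: [-6.7, 0.3, 12.4]
gripper_width: 0.0293
grasp_force: 32.4
time: 4.85
tool_pos: [0.5298, 0.1583, 0.0295]
ee_rot: [-0.171, -3.131, -0.0]
contact_force: [-8.6, 1.2, 14.3]
gripper_width: 0.0294
grasp_force: 32.5
```

```bash
python3 -m jog '[[[0,0,0,-0.2,0,0,2],[0,0,0,-0.2,0,0,2],[0,0,0,0,0,0,2],[0,0,0,0,0,0,2]]]'
python3 - <<'E'
from h import *
delta([.5,.15,.1]); 
for n in('scene','side'):
    c=cam(n);P=cloud(c);np.save(n+'2_P.npy',P)
    O=np.array([.679,.1412]);u=np.array([np.cos(YAW),np.sin(YAW)]);v=np.array([-u[1],u[0]])
    for lo,hi in((.043,.051),(.020,.030)):
        d=P[...,:2]-O;x=d@u*1000;y=d@v*1000
        m=(P[...,2]>lo)&(P[...,2]<hi)&(x>-260)&(x<30)&(abs(y)<75)
        nl,L,st,_=cv2.connectedComponentsWithStats(m.astype('u1'))
        for i in range(1,nl):
            if st[i,4]>60: print(n,lo,st[i,4],cv2.minAreaRect(np.stack([x[L==i],y[L==i]],-1).astype('f')))
E
```

```text
time: 5.25
tool_pos: [0.5341, 0.1579, 0.0295]
ee_rot: [-0.171, -3.131, -0.0]
contact_force: [-8.8, -0.1, 14.5]
gripper_width: 0.0292
grasp_force: 32.5
t 5.25 pos [0.5341 0.1579 0.0295] tool y ang 83.73 zaxis [-5.7e-03  5.0e-04 -1.0e+00] q6 -1.331 F [-8.8 -0.1 14.5]
shift now [ 3.34 -1.15 -7.03]
scene 0.043 661 ((-67.65839385986328, -5.784736633300781), (93.25690460205078, 186.910888671875), 88.779052734375)
scene 0.02 704 ((-109.62273406982422, -46.52543258666992), (71.44786071777344, 277.2131042480469), 82.05778503417969)
scene 0.02 101 ((-137.31138610839844, 47.66020965576172), (58.40962600708008, 37.61471176147461), 2.6026296615600586)
side 0.043 457 ((-39.02956008911133, -1.2111778259277344), (107.19631958007812, 142.20420837402344), 85.88892364501953)
side 0.02 891 ((-108.51676177978516, -0.811676025390625), (132.66526794433594, 274.1043395996094), 89.70518493652344)
```

Force is steady at about 9 N, which is only sliding friction. I'll keep creeping until the stop shows.

```bash
for i in 1 ; do python3 -m jog '[[[0,0,0,-0.1,0,0,2],[0,0,0,-0.1,0,0,2],[0,0,0,0,0,0,2]]]'; done
python3 -m jog '[[[0,0,0,-0.1,0,0,2],[0,0,0,-0.1,0,0,2],[0,0,0,0,0,0,2]]]'
```

```text
time: 5.65
tool_pos: [0.534, 0.1579, 0.0295]
ee_rot: [-0.171, -3.127, -0.0]
contact_force: [-14.0, 0.9, 19.4]
gripper_width: 0.0295
grasp_force: 33.1
time: 5.95
tool_pos: [0.5342, 0.1578, 0.0294]
ee_rot: [-0.171, -3.122, 0.0]
contact_force: [-17.3, 1.6, 22.9]
gripper_width: 0.0293
grasp_force: 33.6
```

```bash
python3 -m jog '[[[0,0,0,0.3,0,0,2],[0,0,0,0,0,0,4],[0,0,0,0,0,0,6],[0,0,0,0,0,0,6],[0,0,0,0,0,0,6],[0,0,0,0,0,-2,6.5],[0,0,0,0,0,-4,8.5],[0,0,0,0,0,-4,8.5],[0,0,0,2,0,-4,8.5],[0,0,0,4,0,-4,8.5],[0,0,0,2,0,-2,8.5],[0,0,0,0,0,0,8.5],[0,0,0,0,0,0,8.5]]]'
python3 - <<'E'
from h import *
c=cam('wrist');save(c['image'],'w2.png');P=cloud(c)
O=np.array([.679,.1412]);u=np.array([np.cos(YAW),np.sin(YAW)]);v=np.array([-u[1],u[0]])
d=P[...,:2]-O;x=d@u*1000;y=d@v*1000
for lo,hi in((.043,.051),(.020,.030)):
    m=(P[...,2]>lo)&(P[...,2]<hi)&(x>-260)&(x<30)&(abs(y)<75)
    nl,L,st,_=cv2.connectedComponentsWithStats(m.astype('u1'))
    for i in range(1,nl):
        if st[i,4]>400: print(lo,st[i],cv2.minAreaRect(np.stack([x[L==i],y[L==i]],-1).astype('f')),x[L==i].min())
        if lo>.04 and st[i,4]>400:
            for a,b in((-173,-150),(-150,-130),(-120,-110),(-90,-80),(-70,-60)):
                k=(L==i)&(x>a)&(x<b); 
                if k.any(): print(a,np.percentile(y[k],[1,99]).round(1))
delta([.679,.1412,.19])
s=state();print(s['q'].round(3))
E
```

```text
time: 7.25
tool_pos: [0.4631, 0.1652, 0.2242]
ee_rot: [0.172, 3.135, 0.0]
contact_force: [-0.9, 0.0, -0.1]
gripper_width: 0.0847
grasp_force: 0.0
0.043 [ 283  217   85  130 6783] ((-90.9114990234375, 0.544097900390625), (99.77375030517578, 168.4497833251953), 89.99434661865234) -175.13630169040147
-173 [-13.8  15.1]
-150 [-14.   15.4]
-120 [-14.2  14.5]
-90 [-47.3  48.8]
-70 [-47.8  48.5]
0.02 [  266   151   118   191 13472] ((-120.01109313964844, 0.321319580078125), (130.25733947753906, 249.60960388183594), 89.86959075927734) -244.73264159027292
t 7.3 pos [0.4628 0.1649 0.2232] tool y ang 83.7 zaxis [-8.e-04 -3.e-04 -1.e+00] q6 -1.295 F [0.1 0.6 0.2]
shift now [-2.175e+01  2.000e-02  3.300e+00]
[ 0.166  0.035  1.75  -0.     1.357 -1.295]
```

View pics/w2.png

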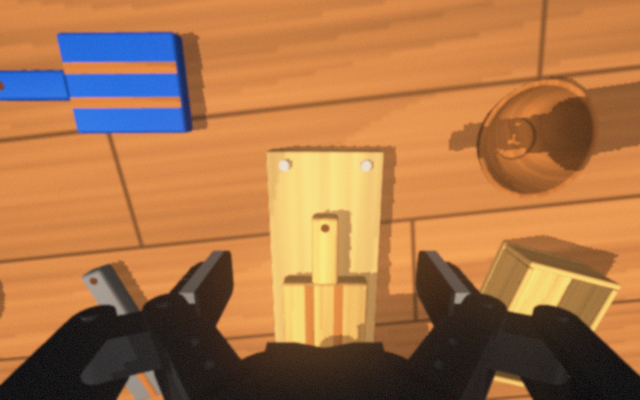

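The board is against the stop: handle tip at (325,215) gives board centre x ≈ -75 mm, y ≈ 0.5 mm, square. On to the knob.

```bash
python3 -m jog '[[[0,0,0,0,0,-2,8.5],[0,0,0,0,0,-2,8.5],[0,0,0,-2.72,0,0,8.5],[0,0,0,-2.72,0,0,8.5],[0,0,0,-2.72,0,0,8.5],[0,0,0,-2.72,0,0,8.5],[0,0,0,-2.72,0,0,8.5],[0,0,0,-2.72,0,0,8.5],[0,0,0,-2.72,0,0,8.5],[0,0,0,-2.72,0,0,8.5],[0,0,-8,0,0,0,8.5],[0,0,-8,0,0,0,8.5],[0,0,-8,0,0,0,8.5],[0,0,-8,0,0,0,8.5],[0,0,-8,0,0,0,8.5],[0,0,-8,0,0,0,8.5],[0,0,-8,0,0,0,8.5],[0,0,-8,0,0,0,8.5],[0,0,-8,0,0,0,8.5],[0,0,0,0,0,0,8.5]]]'
python3 - <<'E'
from h import *
delta([.679,.1412,.183]);print(state()['q'].round(2))
for n in ('side2','scene2'):
    P=np.load(n+'_P.npy')
    m=(P[...,2]>.195)&(P[...,2]<.225)&(abs(P[...,0]-.68)<.06)&(abs(P[...,1]-.14)<.06)
    Q=P[m]
    from scipy.optimize import least_squares
    f=least_squares(lambda p:np.hypot(Q[:,0]-p[0],Q[:,1]-p[1])-.0255,[.68,.14],loss='soft_l1',f_scale=.002)
    t=(P[...,2]>.2)&(abs(P[...,0]-.68)<.06)&(abs(P[...,1]-.14)<.06)
    print(n,f.x,m.sum(),np.percentile(P[t][:,2],[90,95,99]))
E
```

```text
time: 9.3
tool_pos: [0.679, 0.1407, 0.2606]
ee_rot: [1.701, -2.637, -0.003]
contact_force: [-0.4, 0.3, -0.3]
gripper_width: 0.085
grasp_force: 0.0
t 9.3 pos [0.679  0.1407 0.2606] tool y ang 155.65 zaxis [-4.5e-03 -5.0e-04 -1.0e+00] q6 -2.637 F [-0.4  0.3 -0.3]
shift now [-0.06 -0.01  7.76]
[ 0.08  0.44  1.17 -0.    1.53 -2.64]
side2 [0.67921193 0.14141883] 91 [0.23629339 0.23707084 0.23930891]
scene2 [0.67971577 0.14068816] 160 [0.23312534 0.23394359 0.23529349]
```

```bash
python3 -m jog '[[[0,0,0,0,0,2,8.5],[0,0,0,0,0,2,8.5],[0,0,0,0,0,2,8.5],[0,0,0,0,0,1.5,8.5],[0,0,0,0,0,0,8.5],[0,0,0,0,0,0,6],[0,0,0,0,0,0,4.5],[0,0,0,0,0,0,4.5],[0,0,0,0,0,0,4.5],[0,0,0,0,0,0,4.5],[0,0,8.3,0,0,0.023,4.5],[0,0,8.3,0,0,0.023,4.5],[0,0,8.3,0,0,0.023,4.5],[0,0,8.3,0,0,0.023,4.5]]]' 60
python3 -c "
from h import *
s=state();delta([.6793,.141,.183]);print(s['ft_torque'].round(2))"
```

```text
time: 10.7
tool_pos: [0.6791, 0.1417, 0.1904]
ee_rot: [-0.871, 3.017, -0.0]
contact_force: [-3.3, 0.1, 3.6]
gripper_width: 0.051
grasp_force: 64.2
t 10.7 pos [0.6791 0.1417 0.1904] tool y ang 122.2 zaxis [ 1.4e-03  3.0e-04 -1.0e+00] q6 -2.052 F [-3.3  0.1  3.6]
shift now [ 0.02 -0.07  0.74]
[0.04 0.68 0.11]
```

```bash
python3 -m jog '[[[0,0,8.5,0,0,0.024,4.5],[0,0,8.5,0,0,0.024,4.5],[0,0,8.5,0,0,0.024,4.5],[0,0,8.5,0,0,0.024,4.5],[0,0,8.5,0,0,0.024,4.5],[0,0,8.5,0,0,0.024,4.5],[0,0,8.5,0,0,0.024,4.5],[0,0,8.5,0,0,0.024,4.5],[0,0,8.5,0,0,0.024,4.5],[0,0,8.5,0,0,0.024,4.5],[0,0,8.5,0,0,0.024,4.5],[0,0,8.5,0,0,0.024,4.5],[0,0,8.5,0,0,0.024,4.5],[0,0,8.5,0,0,0.024,4.5],[0,0,8.5,0,0,0.024,4.5]]]'
python3 -c "
from h import *
s=state();delta([.6793,.141,.183]);print(s['ft_torque'].round(2))"
```

```text
time: 12.2
tool_pos: [0.6784, 0.1406, 0.1868]
ee_rot: [2.322, 2.115, -0.003]
contact_force: [-6.5, -1.8, 6.0]
gripper_width: 0.0506
grasp_force: 64.3
t 12.2 pos [0.6784 0.1406 0.1868] tool y ang -5.33 zaxis [-8.0e-04 -1.6e-03 -1.0e+00] q6 0.174 F [-6.5 -1.8  6. ]
shift now [0.05 0.09 0.38]
[-0.24  1.17  0.12]
```

```bash
python3 -m jog '[[[0,0,8.5,0,0,0.024,4.5],[0,0,8.5,0,0,0.024,4.5],[0,0,8.5,0,0,0.024,4.5],[0,0,8.5,0,0,0.024,4.5],[0,0,8.5,0,0,0.024,4.5],[0,0,8.5,0,0,0.024,4.5],[0,0,8.5,0,0,0.024,4.5],[0,0,8.5,0,0,0.024,4.5],[0,0,8.5,0,0,0.024,4.5],[0,0,8.5,0,0,0.024,4.5],[0,0,8.5,0,0,0.024,4.5],[0,0,8.5,0,0,0.024,4.5],[0,0,8.5,0,0,0.024,4.5],[0,0,8.5,0,0,0.024,4.5],[0,0,8.5,0,0,0.024,4.5]]]'
python3 -c "
from h import *
s=state();delta([.6793,.141,.183]);print(s['ft_torque'].round(2))"
```

```text
time: 13.7
tool_pos: [0.678, 0.1419, 0.1833]
ee_rot: [2.925, -1.146, -0.002]
contact_force: [-7.3, 0.4, 7.0]
gripper_width: 0.0508
grasp_force: 64.4
t 13.7 pos [0.678  0.1419 0.1833] tool y ang -132.8 zaxis [-1.3e-03  5.0e-04 -1.0e+00] q6 2.399 F [-7.3  0.4  7. ]
shift now [ 0.16 -0.03  0.03]
[0.15 1.06 0.07]
```

```bash
python3 -m jog '[[[0,0,0,0,0,0,8.5],[0,0,0,0,0,0,8.5],[0,0,0,0,0,0,8.5],[0,0,-8.5,0,0,0,8.5],[0,0,-8.5,0,0,0,8.5],[0,0,-8.5,0,0,0,8.5],[0,0,-8.5,0,0,0,8.5],[0,0,-8.5,0,0,0,8.5],[0,0,-8.5,0,0,0,8.5],[0,0,-8.5,0,0,0,8.5],[0,0,-8.5,0,0,0,8.5],[0,0,-8.5,0,0,0,8.5],[0,0,-8.5,0,0,0,8.5],[0,0,-8.5,0,0,0,8.5],[0,0,-8.5,0,0,0,8.5],[0,0,-8.5,0,0,0,8.5],[0,0,-8.5,0,0,0,8.5],[0,0,-8.5,0,0,0,8.5],[0,0,-8.5,0,0,0,8.5],[0,0,-8.5,0,0,0,8.5]]]'
python3 -m jog '[[[0,0,-8.5,0,0,0,8.5],[0,0,-8.5,0,0,0,8.5],[0,0,-8.5,0,0,0,8.5],[0,0,-8.5,0,0,0,8.5],[0,0,-8.5,0,0,0,8.5],[0,0,-8.5,0,0,0,8.5],[0,0,-8.5,0,0,0,8.5],[0,0,-8.5,0,0,0,8.5],[0,0,-8.5,0,0,0,8.5],[0,0,-8.5,0,0,0,8.5],[0,0,-8.5,0,0,0,8.5],[0,0,-8.5,0,0,0,8.5],[0,0,-8.5,0,0,0,8.5],[0,0,-8.5,0,0,0,8.5],[0,0,-8.5,0,0,0,8.5],[0,0,-8.5,0,0,0,8.5],[0,0,0,0,0,0,8.5]]]'
python3 -c "
from h import *
s=state();delta([.6793,.141,.179]);print(s['ft_torque'].round(2))
c=cam('side');P=cloud(c);t=(P[...,2]>.19)&(abs(P[...,0]-.68)<.022)&(abs(P[...,1]-.14)<.022);print(t.sum())
save(cv2.resize(c['image'][100:220,250:400],None,fx=5,fy=5,interpolation=2),'s3.png')"
```

```text
time: 15.7
tool_pos: [0.6794, 0.1412, 0.181]
ee_rot: [1.968, 2.448, 0.001]
contact_force: [0.0, -0.7, -0.2]
gripper_width: 0.0851
grasp_force: 0.0
time: 17.4
tool_pos: [0.6793, 0.1412, 0.181]
ee_rot: [-1.524, 2.747, -0.0]
contact_force: [1.1, -0.1, -0.3]
gripper_width: 0.0853
grasp_force: 0.0
t 17.4 pos [0.6793 0.1412 0.181 ] tool y ang 148.03 zaxis [ 5.e-04 -1.e-04 -1.e+00] q6 -2.503 F [ 1.1 -0.1 -0.3]
shift now [ 0.02 -0.01  0.2 ]
[ 0.01 -0.01 -0.03]
350
```

View pics/s3.png

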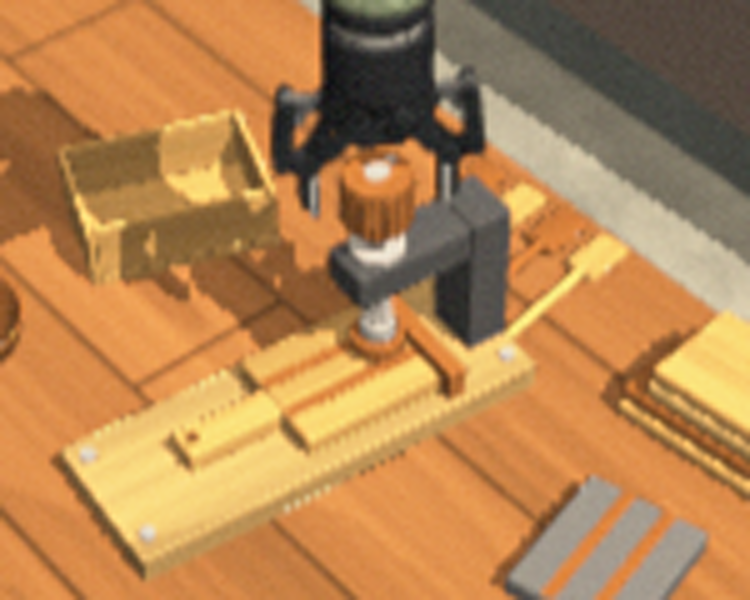

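The crop shows the board flush at the stop, the shoe just above it at (378,345), and the knob (378,195) centred between the open fingers. Second stroke.

```bash
python3 -m jog '[[[0,0,0,0,0,0.2,8.5],[0,0,0,0,0,0,6],[0,0,0,0,0,0,4.5],[0,0,0,0,0,0,4.5],[0,0,0,0,0,0,4.5],[0,0,8.5,0,0,0.024,4.5],[0,0,8.5,0,0,0.024,4.5],[0,0,8.5,0,0,0.024,4.5],[0,0,8.5,0,0,0.024,4.5],[0,0,8.5,0,0,0.024,4.5],[0,0,8.5,0,0,0.024,4.5],[0,0,8.5,0,0,0.024,4.5],[0,0,8.5,0,0,0.024,4.5],[0,0,8.5,0,0,0.024,4.5],[0,0,8.5,0,0,0.024,4.5],[0,0,8.5,0,0,0.024,4.5],[0,0,8.5,0,0,0.024,4.5],[0,0,8.5,0,0,0.024,4.5],[0,0,8.5,0,0,0.024,4.5],[0,0,8.5,0,0,0.024,4.5]]]'
python3 -c "
from h import *
s=state();delta([.6793,.141,.183]);print(s['ft_torque'].round(2))"
python3 -m jog '[[[0,0,8.5,0,0,0.024,4.5],[0,0,8.5,0,0,0.024,4.5],[0,0,8.5,0,0,0.024,4.5],[0,0,8.5,0,0,0.024,4.5],[0,0,8.5,0,0,0.024,4.5],[0,0,8.5,0,0,0.024,4.5],[0,0,8.5,0,0,0.024,4.5],[0,0,8.5,0,0,0.024,4.5],[0,0,8.5,0,0,0.024,4.5],[0,0,8.5,0,0,0.024,4.5],[0,0,8.5,0,0,0.024,4.5],[0,0,8.5,0,0,0.024,4.5],[0,0,8.5,0,0,0.024,4.5],[0,0,8.5,0,0,0.024,4.5],[0,0,8.5,0,0,0.024,4.5],[0,0,8.5,0,0,0.024,4.5],[0,0,8.5,0,0,0.024,4.5],[0,0,8.5,0,0,0.024,4.5]]]'
python3 -c "
from h import *
s=state();delta([.6793,.141,.183]);print(s['ft_torque'].round(2))"
```

```text
time: 19.45
tool_pos: [0.6786, 0.141, 0.1757]
ee_rot: [-1.798, -2.576, 0.002]
contact_force: [-4.0, -0.3, 2.3]
gripper_width: 0.0508
grasp_force: 63.9
t 19.45 pos [0.6786 0.141  0.1757] tool y ang 20.17 zaxis [-9.e-04 -7.e-04 -1.e+00] q6 -0.271 F [-4.  -0.3  2.3]
shift now [-0.03  0.07 -0.73]
[-0.07  0.36  0.11]
time: 21.25
tool_pos: [0.6782, 0.1415, 0.1715]
ee_rot: [2.924, -1.146, -0.002]
contact_force: [-4.3, 0.6, 2.9]
gripper_width: 0.051
grasp_force: 63.9
t 21.25 pos [0.6782 0.1415 0.1715] tool y ang -132.81 zaxis [-0.0017 -0.     -1.    ] q6 2.399 F [-4.3  0.6  2.9]
shift now [ 0.12 -0.04 -1.15]
[0.06 0.53 0.17]
```

```bash
python3 -m jog '[[[0,0,0,0,0,0,8.5],[0,0,0,0,0,0,8.5],[0,0,0,0,0,0,8.5],[0,0,-8.5,0,0,0,8.5],[0,0,-8.5,0,0,0,8.5],[0,0,-8.5,0,0,0,8.5],[0,0,-8.5,0,0,0,8.5],[0,0,-8.5,0,0,0,8.5],[0,0,-8.5,0,0,0,8.5],[0,0,-8.5,0,0,0,8.5],[0,0,-8.5,0,0,0,8.5],[0,0,-8.5,0,0,0,8.5],[0,0,-8.5,0,0,0,8.5],[0,0,-8.5,0,0,0,8.5],[0,0,-8.5,0,0,0,8.5],[0,0,-8.5,0,0,0,8.5],[0,0,-8.5,0,0,0,8.5],[0,0,-8.5,0,0,0,8.5],[0,0,-8.5,0,0,0,8.5],[0,0,-8.5,0,0,0,8.5]]]'
python3 -m jog '[[[0,0,-8.5,0,0,0,8.5],[0,0,-8.5,0,0,0,8.5],[0,0,-8.5,0,0,0,8.5],[0,0,-8.5,0,0,0,8.5],[0,0,-8.5,0,0,0,8.5],[0,0,0,0,0,0,8.5],[0,0,0,0,0,0,6],[0,0,0,0,0,0,4.5],[0,0,0,0,0,0,4.5],[0,0,0,0,0,0,4.5],[0,0,0,0,0,0,4.5]]]'
python3 -m jog '[[[0,0,7,0,0,0.02,4.5],[0,0,7,0,0,0.02,4.5],[0,0,7,0,0,0.02,4.5],[0,0,7,0,0,0.02,4.5],[0,0,7,0,0,0.02,4.5],[0,0,7,0,0,0.02,4.5]]]'
python3 -c "
from h import *
s=state();delta([.6793,.141,.183]);print(s['ft_torque'].round(2))"
```

```text
time: 23.25
tool_pos: [0.6793, 0.1412, 0.1711]
ee_rot: [1.967, 2.449, 0.001]
contact_force: [-0.9, 0.3, 0.4]
gripper_width: 0.0851
grasp_force: 0.0
time: 24.35
tool_pos: [0.6789, 0.141, 0.1714]
ee_rot: [-0.959, -2.992, 0.001]
contact_force: [-1.1, -1.2, 3.1]
gripper_width: 0.051
grasp_force: 63.3
time: 24.95
tool_pos: [0.6785, 0.1408, 0.1703]
ee_rot: [-1.972, -2.445, 0.002]
contact_force: [-3.2, -2.1, 3.6]
gripper_width: 0.0512
grasp_force: 63.4
t 24.95 pos [0.6785 0.1408 0.1703] tool y ang 12.23 zaxis [-0.001  -0.0011 -1.    ] q6 -0.133 F [-3.2 -2.1  3.6]
shift now [ 0.    0.08 -1.27]
[-0.3   0.49  0.13]
```

```bash
T='from h import *;s=state();print(s["q"][5].round(3),s["ft_torque"].round(2),s["tool_pos"].round(4))'
python3 -m jog '[[[0,0,7,0,0,0.02,4.5],[0,0,7,0,0,0.02,4.5],[0,0,7,0,0,0.02,4.5]]]'|tail -3; python3 -c "$T"
python3 -m jog '[[[0,0,5,0,0,0.014,4.5],[0,0,5,0,0,0.014,4.5],[0,0,5,0,0,0.014,4.5]]]'|tail -3; python3 -c "$T"
```

```text
contact_force: [-4.5, -2.4, 4.3]
gripper_width: 0.0508
grasp_force: 63.4
0.234 [-0.26  0.54  0.14] [0.6783 0.1408 0.1697]
contact_force: [-4.6, -2.6, 3.8]
gripper_width: 0.0508
grasp_force: 63.4
0.494 [-0.35  0.6   0.12] [0.6782 0.1408 0.1693]
```

```bash
T='from h import *;s=state();print(s["q"][5].round(3),s["ft_torque"].round(2),s["tool_pos"].round(4))'
python3 -m jog '[[[0,0,5,0,0,0.014,4.5],[0,0,5,0,0,0.014,4.5],[0,0,5,0,0,0.014,4.5]]]'|tail -3; python3 -c "$T"
python3 -m jog '[[[0,0,5,0,0,0.014,4.5],[0,0,5,0,0,0.014,4.5],[0,0,5,0,0,0.014,4.5]]]'|tail -3; python3 -c "$T"
```

```text
contact_force: [-5.2, -2.9, 4.5]
gripper_width: 0.0509
grasp_force: 63.4
0.756 [-0.31  0.67  0.15] [0.6781 0.1409 0.1689]
contact_force: [-5.0, -2.2, 4.9]
gripper_width: 0.051
grasp_force: 63.4
1.017 [-0.24  0.79  0.19] [0.6779 0.141  0.1685]
```

```bash
T='from h import *;s=state();print(s["q"][5].round(3),s["ft_torque"].round(2),s["tool_pos"].round(4))'
python3 -m jog '[[[0,0,5,0,0,0.014,4.5],[0,0,5,0,0,0.014,4.5],[0,0,5,0,0,0.014,4.5]]]'|tail -3; python3 -c "$T"
```

```text
contact_force: [-5.0, -1.4, 4.4]
gripper_width: 0.0505
grasp_force: 63.5
1.279 [-0.18  0.68  0.17] [0.6779 0.1412 0.1681]
```

```bash
T='from h import *;s=state();print(s["q"][5].round(3),s["ft_torque"].round(2),s["tool_pos"].round(4))'
for i in 1; do python3 -m jog '[[[0,0,4,0,0,0.011,4.5],[0,0,4,0,0,0.011,4.5],[0,0,4,0,0,0.011,4.5]]]'|tail -3; python3 -c "$T"; done
python3 -m jog '[[[0,0,4,0,0,0.011,4.5],[0,0,4,0,0,0.011,4.5],[0,0,4,0,0,0,4.5]]]'|tail -3; python3 -c "$T"
```

```text
contact_force: [-3.2, -1.7, 0.6]
gripper_width: 0.0512
grasp_force: 63.4
1.485 [-0.12  0.58  2.07] [0.6783 0.1413 0.1678]
contact_force: [-0.1, -1.0, 4.0]
gripper_width: 0.051
grasp_force: 63.8
1.693 [-0.32  0.04  0.32] [0.6803 0.1413 0.1678]
```

Torque jumped to 2.1 N m: the knob is at its stop. Release and retreat upwards.

```bash
python3 -m jog '[[[0,0,0,0,0,0,8.5],[0,0,0,0,0,0,8.5],[0,0,0,0,0,0,8.5],[0,0,0,0,0,-1,8.5],[0,0,0,0,0,-3,8.5],[0,0,0,0,0,-4,8.5],[0,0,0,0,0,-4,8.5],[0,0,0,0,0,-4,8.5],[0,0,0,0,0,0,8.5]]]'
python3 - <<'E'
from h import *
for n in('side','scene'):
    c=cam(n);P=cloud(c)
    t=(P[...,2]>.19)&(P[...,2]<.24)&(abs(P[...,0]-.68)<.025)&(abs(P[...,1]-.14)<.025);print(n,np.percentile(P[t][:,2],[90,95,99]))
    if n=='side': save(cv2.resize(c['image'][100:220,250:400],None,fx=5,fy=5,interpolation=2),'s4.png')
    else: save(cv2.resize(c['image'][150:270,310:460],None,fx=5,fy=5,interpolation=2),'s5.png')
E
```

```text
time: 27.95
tool_pos: [0.6823, 0.1417, 0.3376]
ee_rot: [-3.139, 0.068, -0.026]
contact_force: [0.5, 0.2, 1.9]
gripper_width: 0.0851
grasp_force: 0.0
side [0.21738873 0.21817949 0.21924956]
scene [0.21411232 0.2149066  0.21610273]
```

View pics/s4.png

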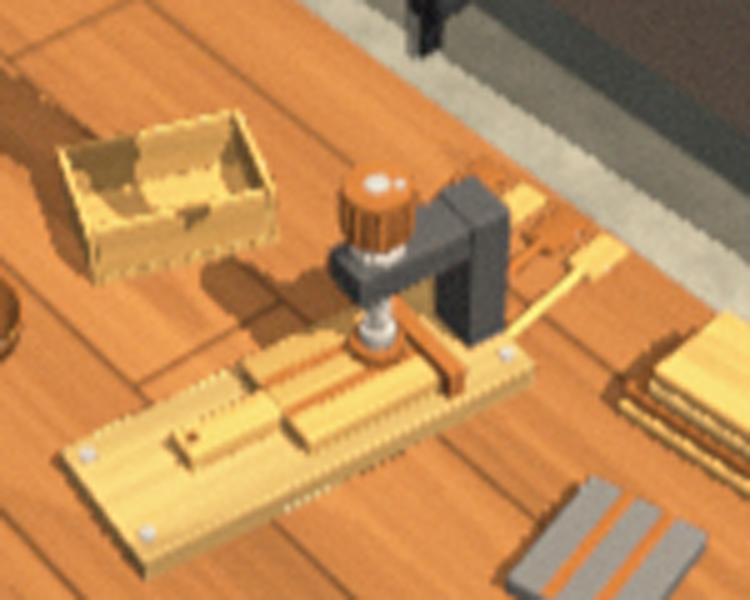

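The crop shows the knob (378,215) low on its collar, the shoe (378,345) pressing on the board, the board against the stop, and the gripper clear. Handing in.

```bash
python3 -c "
from cell import sign_off
print(sign_off())"
```

```text
the job is handed in; nothing more can be done
None
```

The board is against the stop, centred and square. The knob is screwed down to its stop with the shoe on the board, the gripper is clear, and the job is handed in at about 28 s; no verdict was returned.

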